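# Lay a frame on its loading rest, then unlatch and hold open the drying-box gate

## Robot

A 6-joint arm with a two-finger parallel gripper is mounted at the origin on the work surface. World frame = base frame: x ahead of the robot, y to its left, z up, the work surface at z = 0. Lengths are in m, angles in rad, forces in N, time in s.
With the tool pointing down it reaches from about 0.225 to 0.875 m from the base axis. Payload 3.4 kg.
Tool frame: the origin (TCP) lies where the fingers leave the gripper's body, on its centre line; the fingertips stand 73 mm ahead of it and the grasp point (between the pads) lies 54 mm ahead of it (manip.grip_point_offset is the distance from the TCP to the grasp point, in m); z points along the fingers, y is the line along which they close (so a half turn about z gives the same grasp; the last joint's range is limited). The gripper opens to 85 mm and grips with 20 to 120 N. Pads are 22 mm wide; open, the fingers measure 114 mm over their backs; the gripper's body (76 mm by 85 mm) begins 54 mm behind the grasp point. The pads swing forward as they close: fully open they stand 13 mm farther back than shut.
Start: joints at [-1.324, 0.276, 1.505, -0, 1.361, -0.121], TCP at [0.207, -0.537, 0.304] pointing down, gripper open.
Joint ranges: [-2.89, 2.89], [-0.75, 2.08], [0.22, 2.7], [-1.18, 4.32], [0.11, 2.71], [-2.7, 2.7]. Speed limits (rad/s): [2.57, 2.57, 3.14, 3.14, 3.14, 3.14].

## Interface

Orientations are given as a unit quaternion [w, x, y, z].
In Python, from rig import sensors, cams, manip, spotter gives the robot as it stands.
- The arm moves only by the tool drive_tool, never from a script. Its argument "targets" is a list of rows, each a list of 4 numbers: the shift along the world's x, y, z in m, then the turn about the world's z in degrees. In form: [[dx, dy, dz, spin], ...]. A call has exactly 5 rows; each row shifts and turns the commanded pose from where the row before left it; what a row does not reach is not made up. A row lasts 1/8 s, in which the tool goes at most 62.5 mm and 10.7 degrees, less where a joint would pass 70% of its speed; a pose out of reach is approached as far as the arm can. A call is refused whole if a number of a shift passes 0.0625 or a number of a turn 10.7, either way. A call with a gripper value outside its range is refused whole. "jaw" is the finger opening in m, from 0 to 0.0854, set as the call begins (left out, the last holds). The fingers move at their own pace and stop on an object; "force" is the grip in N (left out, the last holds). Time passes only in rows, so rows that do not move let the fingers close, or fill a call up. It gives the time, the measured TCP pose, the force and the opening at its end, in the units of the state.
- sensors.get_state(): the state, without advancing time (a new reading comes with each control period).
- cams.get_image(name): name is "scene" or "top"; returns a dict with "color" (420x560x3 uint8, red, green, blue), "intrinsics" (3x3 intrinsics, pixels), "R" (3x3) and "t" (3): a world point X has camera coordinates R X + t. Camera axes: x right, y down, z forward; pixel columns grow to the right and rows downward; lengths in m; the calibration is good to about 2 mm. A picture is of the moment at which its call begins. There is no depth.
- manip.sign_off(): hands the job in, once; it reports no verdict.
Trained networks look in the newest picture that a camera, given by its name, has taken for a name from the list of things; names that differ only in an ending like _2 or _b are one class to them, and where a whole thing is asked for, a point or a joint stands for the part that bears it (a point fixed in the world has none). Each returns a list of dicts, best first, with "score" (0 to 1); they miss things now and then, are a little off and sometimes report something else, mostly with a low value. They report only what shows in the picture. A call takes as long as a camera call. They do not tell look-alikes from the thing itself.
- spotter.find_in(query, camera): "point" ([x, y, z] in m, in world coordinates, good to about 4 mm: the middle of the surface that is visible of it).
- spotter.landmark_of(query, camera): "point" ([x, y, z] in m, in world coordinates, good to about 4 mm: a listed point, or the origin of a listed thing).
The state is a dict: "clock": time; "qpos": joint angles; "qd": joint speeds; "effort": joint torques, N m; "position": TCP position; "ee_rot": TCP orientation; "contact_force": force on the tool from outside, world axes, zero at the start; "moment": the same for the moment, N m; "width": finger opening in m.
Only numpy, scipy, OpenCV 4.12 (cv2) and the standard library are available. Lean on these libraries where they do the work, as an engineer would, in place of code of your own. Each camera call takes 0.05 s, during which the arm holds its last target. There are 200 camera calls.

## Task

Lay the small square frame flat, squarely and centred across the top of the narrow raised rest, setting it down gently rather than dropping it, and let go of it. Then squeeze the gate's two catches fully together, first the one next to the hinge and after it the one next to the gate's free end, take the gate by its upright handle, swing it out past the detent until it stands about square to the front of the drying box, and finish while still holding the gate wide open by that handle, because it springs back if released and someone is about to load the frame. Leave the long frame, the glue bottle and the wax jar alone.

Things in the scene. Friction and masses are not known exactly. Their poses are not given: they have to be found in the camera images.
- square_frame: Square picture frame of dark wood lying flat on the table, loose: 100 x 100 mm outside, rails 16 mm wide and 18 mm high, open 68 x 68 mm hole, about 90 g (60 to 130). Origin at the centre of its underside, x and y along its sides, z up.
- rest: Narrow raised rest, fixed, on either side of the drying box: a wooden batten 130 mm long (its x) and 36 mm wide (its y), flat top 65 mm above the table, on two feet (70 mm wide, 8 mm high). Origin on the table under its middle. The frame lies across it, two opposite rails on the batten and the other two parallel to it, overhanging 32 mm on each side; any quarter turn will do.
- drying_box: Wooden slatted drying box, fixed, 250 mm wide (its y), 135 mm high, its front closed by the gate. Origin on the table under the middle of the closed gate; x points into the box (away from the robot, 210 mm deep), y left, z up. In front a 12 mm high sill board reaches 125 mm out. Over the gate's top edge two small steel keepers, up to 145 mm above the table, hold the catches' bolts.
- gate (a joint): Swing of the gate, rad: 0 closed, grows as it swings out towards the robot (clockwise from above, hinge at the box's left end), stop at 1.6. Leaf 205 mm long, 16 mm thick, top edge 125 mm high. A spring shuts it (0.15 N m at 0, 0.4 at 1.5). At 0.6 to 0.8 it rides over a sprung ball in the sill (detent, some 6 N more at the handle). It stays locked (under 0.1) until both catches are drawn.
- gate_hinge (a point): Point on the gate's upright hinge axis, at the box's left end (box frame x 0, y +105 mm), 150 mm above the table.
- gate_handle: Upright handle of the gate: a steel grip sleeve, 14 mm in diameter, 110 to 172 mm above the table, free all round, that turns easily about its own upright axis; carried by a bent rod 45 mm out from the middle of the gate's front. Origin at the middle of the sleeve's lower end.
- handle_grip (a point): Point on the axis of the handle's 14 mm sleeve, 155 mm above the table, 17 mm below its top. With the gate closed it lies in the box frame at x -45, y 0 mm; it goes round the hinge with the gate. Pinch the sleeve from above, at any yaw.
- catch_a (a joint): Squeeze of catch A, the one next to the hinge, m: 0 apart (bolt in its keeper), 0.010 squeezed fully together; each of its two thumb tabs travels that far, geared together. About 4 N of squeeze; it stays where it is left.
- catch_a_mid (a point): Midpoint between catch A's two tabs, 166 mm above the table, on the gate's top edge (gate closed: box frame x 0, y +50 mm). Tabs: dark upright steel plates 8 mm thick, 24 mm wide across the gate, tops 178 mm high, apart along the gate's length (box y): 44 mm over their outer faces, 24 mm once squeezed. Keepers and bolts lie below 146 mm.
- catch_b (a joint): Squeeze of catch B, the one next to the gate's free end, m: same as catch A.
- catch_b_mid (a point): Midpoint between catch B's two tabs, 166 mm above the table (gate closed: box frame x 0, y -50 mm). Same shape and sizes as catch A.
- long_frame: Bystander: oblong dark frame 160 x 110 mm, 18 mm high, lying flat. Origin at the centre of its underside.
- glue_bottle: Bystander: white glue bottle, 60 mm in diameter, 155 mm high. Origin at the centre of its underside.
- wax_jar: Bystander: amber jar with a black cap, 68 mm in diameter, 85 mm high. Origin at the centre of its underside.
Mind the look-alikes: they are no part of the job. There is more than one size of the rest; the one meant has the size given above. What is shaped like the square_frame but purple is not meant.

How it is judged:
On the way, in this order (a step that is already met when the one before it is completed fails the run):
1. the square frame lies flat, centred and square on the rest, released (x of square_frame in the frame of rest between -0.022 and 0.022 m and y of square_frame in the frame of rest between -0.016 and 0.016 m and z of square_frame in the frame of rest between 0.061 and 0.069 m and angle between square_frame's own z axis and vertical below 0.06 rad and (angle between the x axis of square_frame and the x axis of rest, either way round below 0.25 rad or angle between the x axis of square_frame and the x axis of rest, either way round above 1.32 rad) and contact force between the fingers and square_frame below 0.05 N and linear speed of square_frame below 0.03 m/s), for 0.3 s.
2. the catch next to the hinge is squeezed together (value of joint catch_a above 0.007 m), for 0.1 s.
3. the catch next to the free end is squeezed together (value of joint catch_b above 0.007 m), for 0.1 s.
4. the gate is past its detent (value of joint gate above 0.9 rad), for 0.1 s.
At the end, for the whole second after the job is handed in: Gate held still by its handle in the fingers (over 1 N), at least 1.22 rad open; both catches drawn over 7 of 10 mm; square frame flat on the rest, released, still, within 22 mm along the batten and 16 mm across it, square within 0.25 rad (all of step 1 and value of joint each of catch_a, catch_b above 0.007 m and value of joint gate above 1.22 rad and velocity of joint gate between -0.05 and 0.05 rad/s and contact force between the fingers and gate_handle above 1 N); the arm keeps its last pose, push and grip.
It fails at once if the long frame is disturbed (moved over 25 mm) (distance of long_frame from where it was at the start of the episode above 0.025 m).
It fails at once if the glue bottle is disturbed (moved over 25 mm) (distance of glue_bottle from where it was at the start of the episode above 0.025 m).
It fails at once if the wax jar is disturbed (moved over 25 mm) (distance of wax_jar from where it was at the start of the episode above 0.025 m).
It fails at once if the square frame is dropped (falls freely at over 0.5 m/s) (linear speed of square_frame above 0.5 m/s and contact force between the fingers and square_frame below 0.05 N).
It also fails if it takes over 67 s, if anything falls off the work surface, if the arm or the gripper's body presses on something with over 40 N, if the wrist force passes 120 N, or if a joint passes its speed limit or range.

## Working session

There is one attempt and no reset: what is moved stays moved. The work goes in short steps, Python scripts to look and compute and a tool call to move; the robot and the scene stay as the last step left them, time stands still between calls to the robot, and variables do not carry over. Pictures are saved under pics/ and viewed, on a budget of 10 in all, crops included, one or two more only if the job needs it, and the job is handed in when it is done.

Besides the shell and the picture viewer there is one more tool, called after "Call:" in YAML: its name, and indented under it one key for each argument. drive_tool: Moves the arm, as the interface text tells. Its arguments: {"type":"object","properties":{"targets":{"type":"array","items":{"type":"array","items":{"type":"number"}}},"jaw":{"type":"number"},"force":{"type":"number"}},"required":["targets"]}

```bash
mkdir -p pics; cat > h.py <<'E'
from rig import sensors, cams, manip, spotter
import numpy as np, cv2
def shot(c,f=None):
    im=cams.get_image(c)
    if f: cv2.imwrite('pics/'+f,im['color'][:,:,::-1])
    return im
def px(im,P):
    p=im['R']@np.array(P)+im['t']; q=im['intrinsics']@p; return q[:2]/q[2]
def back(im,uv,z):
    d=im['R'].T@np.linalg.inv(im['intrinsics'])@np.array([uv[0],uv[1],1.]); c=-im['R'].T@im['t']
    return c+d*(z-c[2])/d[2]
E
python3 - <<'E'
from h import *
s=sensors.get_state();print(s['clock'],s['position'],s['ee_rot'],s['width'])
a=shot('scene','s0.png');b=shot('top','t0.png')
for c,im in(('scene',a),('top',b)):
  for n in ['square_frame','rest','drying_box','gate_hinge','handle_grip','catch_a_mid','catch_b_mid','long_frame','glue_bottle','wax_jar']:
    for d in spotter.landmark_of(n,c)[:3]: print(c,n,np.round(d['point'],3),round(d['score'],2),px(im,d['point']).round())
print(sensors.get_state()['clock'])
E
```

```text
0.0 [ 0.20663779 -0.5361372   0.30302605] [-9.34397338e-04  9.83137512e-01  1.82865398e-01 -7.24841650e-05] 0.08539134432888407
scene square_frame [ 0.314 -0.258 -0.003] 0.8 [181. 227.]
scene square_frame [ 0.584 -0.071  0.166] 0.75 [296. 236.]
scene square_frame [ 0.487 -0.31  -0.   ] 0.74 [187. 287.]
scene rest [0.337 0.33  0.001] 0.82 [369. 151.]
scene rest [ 0.529  0.316 -0.005] 0.72 [405. 198.]
scene rest [0.619 0.078 0.15 ] 0.3 [361. 223.]
scene drying_box [ 0.595 -0.02   0.003] 0.61 [315. 268.]
scene gate_hinge [0.62 0.08 0.15] 0.94 [362. 223.]
scene gate_hinge [ 0.682 -0.368  0.002] 0.19 [197. 371.]
scene handle_grip [ 0.558 -0.01   0.157] 0.42 [313. 218.]
scene catch_a_mid [0.609 0.028 0.165] 0.76 [340. 225.]
scene catch_b_mid [ 0.585 -0.069  0.166] 0.86 [296. 236.]
scene long_frame [ 0.684 -0.368 -0.002] 0.89 [197. 372.]
scene long_frame [ 0.552 -0.017  0.112] 0.42 [308. 229.]
scene glue_bottle [ 0.663  0.358 -0.001] 0.59 [451. 225.]
scene wax_jar [ 0.332 -0.416 -0.   ] 0.6 [124. 257.]
scene wax_jar [ 0.559 -0.011  0.157] 0.51 [313. 219.]
scene wax_jar [ 0.554 -0.017  0.109] 0.24 [308. 230.]
top square_frame [ 0.315 -0.263 -0.003] 0.97 [354. 275.]
top square_frame [ 0.487 -0.309  0.   ] 0.8 [367. 222.]
top rest [0.527 0.314 0.001] 0.86 [174. 211.]
top rest [ 0.334  0.333 -0.004] 0.8 [167. 271.]
top drying_box [ 0.599 -0.023  0.   ] 0.81 [278. 188.]
top gate_hinge [0.626 0.078 0.155] 0.66 [245. 170.]
top handle_grip [ 0.549 -0.009  0.157] 0.41 [274. 196.]
top catch_a_mid [0.609 0.024 0.163] 0.79 [263. 176.]
top catch_b_mid [ 0.585 -0.074  0.167] 0.87 [296. 183.]
top long_frame [ 0.684 -0.369  0.001] 0.94 [383. 162.]
top glue_bottle [0.663 0.361 0.002] 0.68 [160. 170.]
top wax_jar [ 0.328 -0.416 -0.001] 0.86 [401. 271.]
1.1
```

```bash
python3 - <<'E'
import cv2,numpy as np
s=cv2.imread('pics/s0.png');t=cv2.imread('pics/t0.png')
cv2.imwrite('pics/s0b.png',s[100:420,90:510][:, :] if 0 else cv2.resize(s[110:410,90:490],(800,600),interpolation=cv2.INTER_CUBIC))
cv2.imwrite('pics/t0b.png',cv2.resize(t[120:330,140:420],(800,600),interpolation=cv2.INTER_CUBIC))
E
```

```text
(no output)
```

View pics/s0b.png

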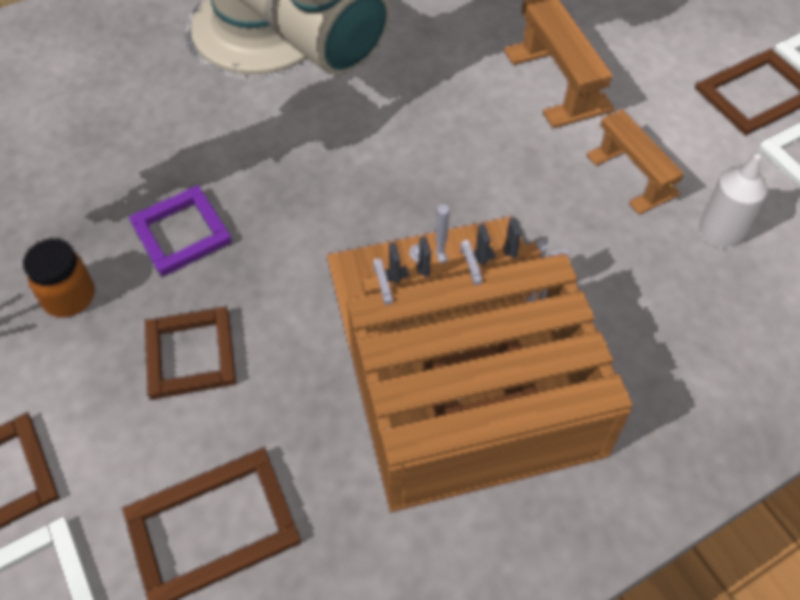

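View pics/t0b.png

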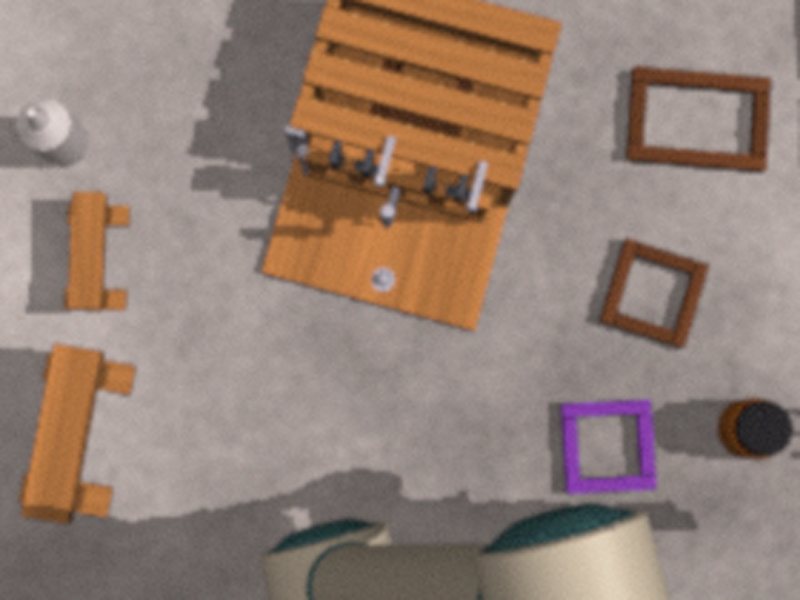

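Purple frame at top-crop (610,447) is the look-alike; the brown square at (655,293) is the one meant, and the brown oblong at (700,118) is the long frame. There are two rests, at (88,250) and (65,435), so I'll measure both.

```bash
python3 - <<'E'
from h import *
b=shot('top');a=shot('scene');t=b['color']
k=lambda u,v:(140+u/800*280,120+v/600*210)
S=lambda u,v:(90+u/2,110+v/2)
# batten top corners in top crop / scene crop guesses, triangulate
def tri(u1,u2):
    P=lambda im:im['intrinsics']@np.c_[im['R'],im['t']]
    X=cv2.triangulatePoints(P(b),P(a),np.array(u1,float).reshape(2,1),np.array(u2,float).reshape(2,1));return (X[:3]/X[3]).ravel().round(3)
print('small far', tri(k(105,192),S(681,172)), tri(k(72,192),S(660,182)),'near',tri(k(102,308),S(622,113)),tri(k(66,308),S(605,120)))
print('big far',tri(k(102,350),S(609,75)),tri(k(55,346),S(577,87)),'near',tri(k(72,520),S(553,0)))
for c in ([(105,192),(72,192),(66,308),(102,308)],[(102,350),(55,346),(25,515),(72,520)]):
  for z in(.065,.1):
    q=np.array([back(b,k(*p),z) for p in c]); print(z,q.mean(0).round(3),np.linalg.norm(np.diff(q,axis=0),axis=1).round(3), np.degrees(np.arctan2(*(q[0]-q[3])[[1,0]])).round(1),np.degrees(np.arctan2(*(q[1]-q[2])[[1,0]])).round(1))
hsv=cv2.cvtColor(t,cv2.COLOR_RGB2HSV)
m=((hsv[...,0]<15)&(hsv[...,1]>110)&(hsv[...,2]<150)).astype(np.uint8)
m[:,:340]=0;m[:195]=0;m[245:]=0;m[:,400:]=0
cs,_=cv2.findContours(m,cv2.RETR_EXTERNAL,cv2.CHAIN_APPROX_NONE);c=max(cs,key=cv2.contourArea)
q=np.array([back(b,p,.018)[:2] for p in c[:,0]],np.float32);print('frame',cv2.minAreaRect(q))
cv2.imwrite('pics/z.png',cv2.resize(np.hstack([t[170:310,140:200],t[170:310,330:430]])[:,:,::-1],None,fx=4,fy=4,interpolation=cv2.INTER_CUBIC))
E
```

```text
small far [0.598 0.3   0.085] [0.589 0.325 0.043] near [0.474 0.305 0.075] [0.462 0.331 0.037]
big far [0.43  0.302 0.11 ] [0.414 0.328 0.063] near [0.255 0.335 0.094]
0.065 [0.53  0.314 0.065] [0.036 0.127 0.039] -0.4 -1.7
0.1 [0.525 0.307 0.1  ] [0.035 0.124 0.038] -0.4 -1.7
0.065 [0.333 0.334 0.065] [0.051 0.181 0.05 ] -9.0 -8.8
0.1 [0.333 0.326 0.1  ] [0.05  0.177 0.049] -9.0 -8.8
frame ((0.48367634415626526, -0.3117499351501465), (0.0971829891204834, 0.09698514640331268), 71.48716735839844)
```

View pics/z.png

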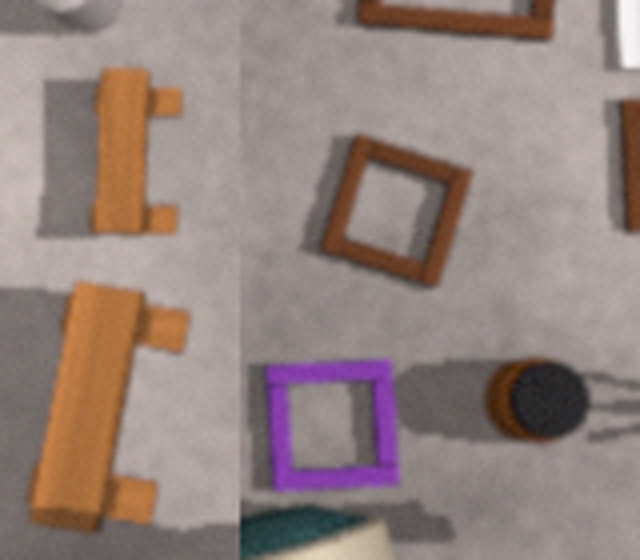

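Confirmed in the enlarged crop: the brown square frame is at (395,210) there. The short rest at (122,150) measures about 127×37 mm, so it is the one meant. The other rest is 180×50 mm, and the purple frame is a decoy. I'll pinch the right (−y) rail.

Call:
drive_tool:
  targets:
    - [0.03, 0.02, 0, -4]
    - [0.03, 0.02, -0.01, -4]
    - [0.03, 0.02, -0.01, -4]
    - [0.03, 0.02, -0.02, -4]
    - [0.03, 0.02, -0.02, -4]
  jaw: 0.045
  force: 40

```text
clock: 1.82
position: [0.3577, -0.436, 0.2436]
ee_rot: [0.0, 1.0, 0.008, 0.0]
contact_force: [-0.1, -1.0, 0.3]
width: 0.0453
```

Call:
drive_tool:
  targets:
    - [0.03, 0.02, -0.02, -4]
    - [0.03, 0.02, -0.02, -4]
    - [0.03, 0.02, -0.02, -4]
    - [0.02, 0.02, -0.02, -4]
    - [0.006, 0.006, -0.02, -3.5]

```text
clock: 2.45
position: [0.4741, -0.3493, 0.1433]
ee_rot: [-0.0, 0.987, -0.16, 0.0]
contact_force: [0.2, -0.2, -0.0]
width: 0.0447
```

Call:
drive_tool:
  targets:
    - [0, 0, 0, 0]
    - [0, 0, 0, 0]
    - [0, 0, 0, 0]
    - [0, 0, 0, 0]
    - [0, 0, 0, 0]

```text
clock: 3.08
position: [0.4726, -0.3509, 0.1444]
ee_rot: [0.0, 0.987, -0.16, 0.0]
contact_force: [0.4, 0.9, 0.1]
width: 0.0448
```

```bash
python3 - <<'E'
from h import *
s=sensors.get_state();q=s['ee_rot'];print(s['position'],2*np.degrees(np.arctan2(q[2],q[1]))-90)
a=shot('scene');b=shot('top')
for c in('scene','top'):
  for d in spotter.landmark_of('square_frame',c)[:3]: print(c,np.round(d['point'],3),round(d['score'],2))
cv2.imwrite('pics/g1.png',cv2.resize(np.hstack([a['color'][200:330,120:280],b['color'][170:300,300:460]])[:,:,::-1],None,fx=2.5,fy=2.5,interpolation=cv2.INTER_CUBIC))
E
```

```text
[ 0.47262748 -0.35092478  0.14437299] -108.45015563586443
scene [ 0.487 -0.311  0.   ] 0.92
scene [ 0.314 -0.258 -0.002] 0.6
top [ 0.483 -0.314  0.   ] 0.75
top [ 0.317 -0.26  -0.   ] 0.48
```

View pics/g1.png

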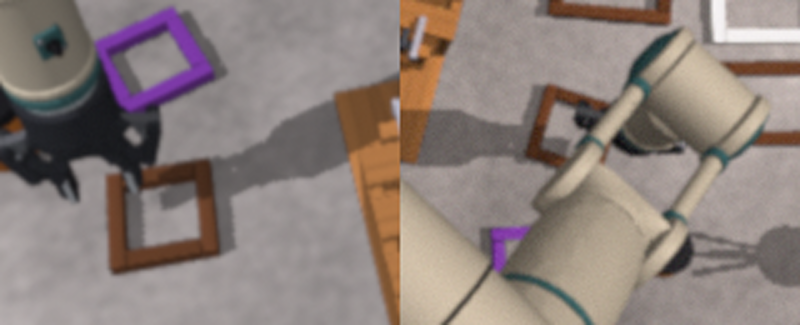

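The fingers straddle the left rail in scene-crop (≈(65,190) and (135,185)), one inside the hole. I'm descending and gripping.

Call:
drive_tool:
  targets:
    - [0, 0, -0.02, 0]
    - [0, 0, -0.02, 0]
    - [0, 0, -0.016, 0]
    - [0, 0, -0.01, 0]
    - [0, 0, 0, 0]

```text
clock: 3.9
position: [0.4725, -0.3503, 0.0772]
ee_rot: [-0.0, 0.987, -0.16, -0.001]
contact_force: [-0.2, 0.6, -0.5]
width: 0.0448
```

Call:
drive_tool:
  targets:
    - [0, 0, 0, 0]
    - [0, 0, 0, 0]
    - [0, 0, 0, 0]
    - [0, 0, 0, 0]
    - [0, 0, 0, 0]
  jaw: 0.005

```text
clock: 4.53
position: [0.4732, -0.3511, 0.0788]
ee_rot: [0.001, 0.987, -0.16, 0.001]
contact_force: [-0.2, -1.5, 5.9]
width: 0.0145
```

Call:
drive_tool:
  targets:
    - [0, 0, 0.01, 0]
    - [0, 0, 0.02, 0]
    - [0, 0, 0.03, 0]
    - [0, 0, 0.04, 0]
    - [0, 0, 0.04, 0]

```text
clock: 5.15
position: [0.4723, -0.3501, 0.2189]
ee_rot: [-0.0, 0.987, -0.16, -0.001]
contact_force: [0.2, -0.8, -1.1]
width: 0.0149
```

Call:
drive_tool:
  targets:
    - [0, 0.01, 0.03, 1.5]
    - [0, 0.03, 0.03, 1.5]
    - [0, 0.05, 0.02, 1.5]
    - [0.005, 0.05, 0, 1.5]
    - [0.005, 0.05, 0, 1.5]

```text
clock: 5.78
position: [0.4822, -0.1589, 0.2983]
ee_rot: [-0.0, 0.995, -0.095, 0.0]
contact_force: [1.1, 0.2, -0.9]
width: 0.015
```

Call:
drive_tool:
  targets:
    - [0.005, 0.05, 0, 1.5]
    - [0.005, 0.05, 0, 1.5]
    - [0.005, 0.05, 0, 1.5]
    - [0.005, 0.05, 0, 1.5]
    - [0.005, 0.05, 0, 1.5]

```text
clock: 6.4
position: [0.5071, 0.0911, 0.2979]
ee_rot: [0.0, 1.0, -0.029, -0.0]
contact_force: [1.0, 0.6, -0.7]
width: 0.0148
```

Call:
drive_tool:
  targets:
    - [0.005, 0.05, 0, 1.5]
    - [0.005, 0.05, 0, 1]
    - [0.005, 0.04, 0, 0]
    - [0.005, 0.03, -0.01, 0]
    - [0.002, 0.012, -0.02, 0]

```text
clock: 7.02
position: [0.5297, 0.2734, 0.2682]
ee_rot: [-0.0, 1.0, -0.007, 0.001]
contact_force: [0.0, -0.5, -2.1]
width: 0.0147
```

Call:
drive_tool:
  targets:
    - [0, 0, -0.03, 0]
    - [0, 0, -0.02, 0]
    - [0, 0, 0, 0]
    - [0, 0, 0, 0]
    - [0, 0, 0, 0]

```text
clock: 7.65
position: [0.5303, 0.2716, 0.2192]
ee_rot: [-0.0, 1.0, -0.008, 0.001]
contact_force: [0.2, 0.5, -1.1]
width: 0.0145
```

```bash
python3 - <<'E'
from h import *
s=sensors.get_state();q=s['ee_rot'];print(s['clock'],s['position'],2*np.degrees(np.arctan2(q[2],q[1]))-90,s['width'])
a=shot('scene');b=shot('top')
for c in('scene','top'):
 for n in('square_frame','rest'):
  for d in spotter.landmark_of(n,c)[:3]: print(c,n,np.round(d['point'],3),round(d['score'],2))
cv2.imwrite('pics/g2.png',cv2.resize(np.hstack([a['color'][90:240,320:480],b['color'][150:300,100:260]])[:,:,::-1],None,fx=2.5,fy=2.5,interpolation=cv2.INTER_CUBIC))
E
```

```text
7.65 [0.53026109 0.27157134 0.21919601] -90.93118034944241 0.014546557550643324
scene square_frame [0.531 0.318 0.142] 0.93
scene square_frame [ 0.314 -0.258 -0.002] 0.69
scene rest [ 0.329  0.332 -0.001] 0.65
scene rest [ 0.53   0.318 -0.006] 0.64
top square_frame [0.533 0.317 0.141] 0.74
top square_frame [ 0.554 -0.01   0.156] 0.34
top rest [0.528 0.316 0.   ] 0.69
```

View pics/g2.png

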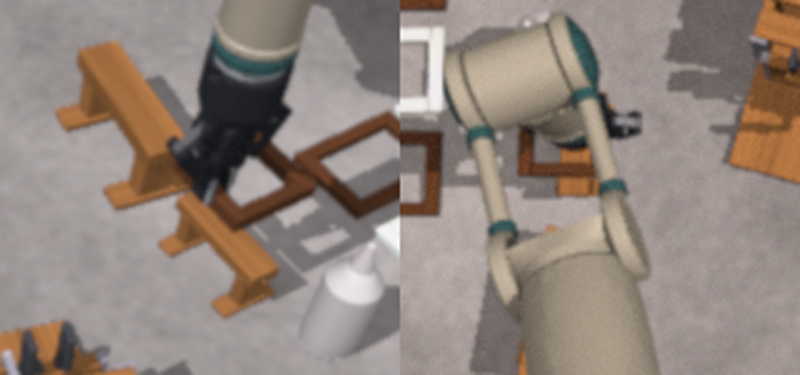

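The frame is held level over the short rest and is within about 3 mm of centre. I'm lowering it.

Call:
drive_tool:
  targets:
    - [-0.002, -0.001, -0.02, 0]
    - [0, 0, -0.02, 0]
    - [0, 0, -0.015, 0]
    - [0, 0, -0.01, 0]
    - [0, 0, -0.005, 0]

```text
clock: 8.57
position: [0.5278, 0.2704, 0.1475]
ee_rot: [0.0, 1.0, -0.008, -0.0]
contact_force: [0.5, 0.2, -0.4]
width: 0.0147
```

Call:
drive_tool:
  targets:
    - [0, 0, -0.002, 0]
    - [0, 0, -0.002, 0]
    - [0, 0, -0.0015, 0]
    - [0, 0, -0.0005, 0]
    - [0, 0, 0, 0]

```text
clock: 9.2
position: [0.528, 0.2705, 0.1436]
ee_rot: [-0.0, 1.0, -0.008, 0.001]
contact_force: [-0.8, -1.2, 8.0]
width: 0.0145
```

Call:
drive_tool:
  targets:
    - [0, 0, 0.0005, 0]
    - [0, 0, 0, 0]
    - [0, 0, 0, 0]
    - [0, 0, 0, 0]
    - [0, 0, 0, 0]
  jaw: 0.04

```text
clock: 9.82
position: [0.5277, 0.2704, 0.1423]
ee_rot: [0.0, 1.0, -0.008, -0.0]
contact_force: [-0.8, 0.4, 0.6]
width: 0.04
```

Call:
drive_tool:
  targets:
    - [0, 0, 0.005, 0]
    - [0, 0, 0.015, 0]
    - [0, 0, 0.03, 0]
    - [0, 0, 0.05, 0]
    - [0, 0, 0.06, 0]

```text
clock: 10.45
position: [0.5273, 0.2702, 0.3043]
ee_rot: [0.0, 1.0, -0.008, -0.0]
contact_force: [0.4, 0.3, -0.3]
width: 0.04
```

Call:
drive_tool:
  targets:
    - [0, -0.03, 0.02, 0]
    - [0, -0.05, 0, 0]
    - [0, -0.05, 0, 0]
    - [0, -0.03, 0, 0]
    - [0, 0, 0, 0]
  jaw: 0.0854

```text
clock: 11.08
position: [0.5278, 0.1087, 0.3238]
ee_rot: [0.0, 1.0, -0.01, 0.001]
contact_force: [-0.8, 0.2, 0.6]
width: 0.0858
```

```bash
python3 - <<'E'
from h import *
s=sensors.get_state();print(s['clock'],s['position'],s['width'])
a=shot('scene');b=shot('top')
for c in('scene','top'):
 for n in('square_frame','rest','catch_a_mid','catch_b_mid','handle_grip','gate_hinge'):
  for d in spotter.landmark_of(n,c)[:2]: print(c,n,np.round(d['point'],3),round(d['score'],2))
cv2.imwrite('pics/g3.png',cv2.resize(np.hstack([a['color'][90:240,320:480],b['color'][130:280,120:320]])[:,:,::-1],None,fx=2.2,fy=2.2,interpolation=cv2.INTER_CUBIC))
E
```

```text
11.075 [0.52776372 0.10870657 0.32378889] 0.08579647275483578
scene square_frame [ 0.315 -0.26  -0.001] 0.85
scene square_frame [0.529 0.317 0.065] 0.57
scene rest [ 0.532  0.316 -0.007] 0.8
scene rest [ 0.333  0.332 -0.   ] 0.7
scene catch_a_mid [0.608 0.025 0.166] 0.75
scene catch_b_mid [ 0.584 -0.074  0.168] 0.83
scene handle_grip [ 0.557 -0.011  0.156] 0.4
scene gate_hinge [0.62  0.078 0.149] 0.66
scene gate_hinge [ 0.593 -0.021 -0.002] 0.34
top square_frame [0.532 0.315 0.064] 0.94
top square_frame [ 0.313 -0.26  -0.002] 0.9
top rest [0.53  0.316 0.004] 0.74
top rest [ 0.334  0.335 -0.002] 0.66
top catch_a_mid [0.608 0.023 0.163] 0.83
top catch_b_mid [ 0.584 -0.07   0.166] 0.68
top handle_grip [ 0.552 -0.011  0.157] 0.41
top gate_hinge [0.623 0.08  0.152] 0.84
top gate_hinge [ 0.554 -0.014  0.109] 0.27
```

View pics/g3.png

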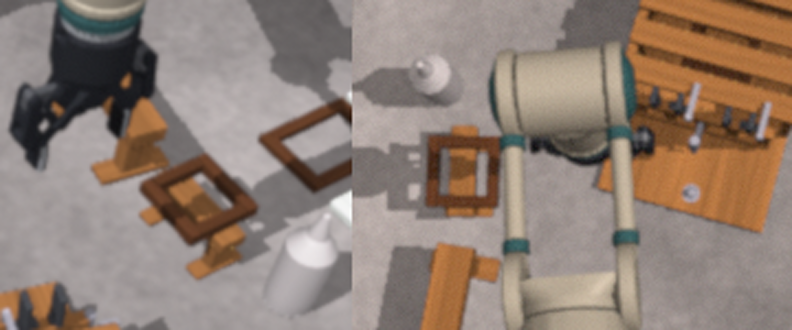

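The frame lies across the short rest. Both cameras put it within 3 mm of the rest's centre, at z≈0.065, released and square. The gate points fit with the box turned −13.9°. Next is catch A at (0.6085, 0.025).

Call:
drive_tool:
  targets:
    - [0.016, -0.017, -0.01, -3]
    - [0.016, -0.017, -0.01, -3]
    - [0.016, -0.017, -0.01, -3]
    - [0.016, -0.017, -0.01, -3]
    - [0.0167, -0.0157, -0.01, -1]
  jaw: 0.066
  force: 30

```text
clock: 12.4
position: [0.6096, 0.0251, 0.2713]
ee_rot: [0.0, 0.992, -0.122, -0.0]
contact_force: [0.2, -0.8, -0.2]
width: 0.0661
```

Call:
drive_tool:
  targets:
    - [0, 0, 0, 0]
    - [0, 0, -0.015, 0]
    - [0, 0, -0.015, 0]
    - [0, 0, -0.015, 0]
    - [0, 0, -0.005, 0]

```text
clock: 13.02
position: [0.6075, 0.0272, 0.2209]
ee_rot: [0.0, 0.993, -0.121, -0.001]
contact_force: [0.4, -1.1, 0.6]
width: 0.0662
```

```bash
python3 - <<'E'
from h import *
s=sensors.get_state();q=s['ee_rot'];print(s['clock'],s['position'],2*np.degrees(np.arctan2(q[2],q[1]))-90,s['width'],s['contact_force'])
a=shot('scene')
cv2.imwrite('pics/g4.png',cv2.resize(a['color'][150:300,240:420][:,:,::-1],None,fx=3,fy=3,interpolation=cv2.INTER_CUBIC))
E
```

```text
13.025 [0.6074922  0.02718882 0.22086069] -103.8922526223939 0.06615248602536053 [ 0.4268841  -1.05968168  0.62473397]
```

View pics/g4.png

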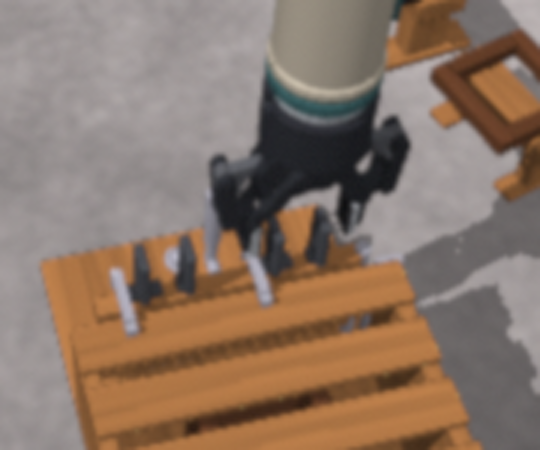

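The fingers straddle catch A's tabs at crop (272,250) and (320,235), so I'm squeezing.

Call:
drive_tool:
  targets:
    - [0, 0, 0.003, 0]
    - [0, 0, 0, 0]
    - [0, 0, 0, 0]
    - [0, 0, 0, 0]
    - [0, 0, 0, 0]
  jaw: 0.018

```text
clock: 13.7
position: [0.6089, 0.0256, 0.2272]
ee_rot: [0.001, 0.993, -0.122, 0.001]
contact_force: [-2.2, -4.1, 5.6]
width: 0.0216
```

Call:
drive_tool:
  targets:
    - [0, 0, 0, 0]
    - [0, 0, 0, 0]
    - [0, 0, 0, 0]
    - [0, 0, 0, 0]
    - [0, 0, 0, 0]

```text
clock: 14.32
position: [0.6089, 0.0256, 0.2272]
ee_rot: [0.001, 0.993, -0.122, 0.001]
contact_force: [-2.6, -4.6, 5.4]
width: 0.0217
```

Call:
drive_tool:
  targets:
    - [0, 0, 0, 0]
    - [0, 0, 0, 0]
    - [0, 0, 0, 0]
    - [0, 0, 0.01, 0]
    - [0, 0, 0.04, 0]
  jaw: 0.066

```text
clock: 14.95
position: [0.6073, 0.027, 0.2739]
ee_rot: [0.0, 0.993, -0.121, -0.003]
contact_force: [0.6, 0.3, 0.0]
width: 0.0659
```

Call:
drive_tool:
  targets:
    - [0, 0, 0.01, 0]
    - [-0.006, -0.025, 0, 0]
    - [-0.006, -0.025, 0, 0]
    - [-0.006, -0.025, 0, 0]
    - [-0.0065, -0.022, 0, 0]

```text
clock: 15.58
position: [0.5836, -0.071, 0.2851]
ee_rot: [0.0, 0.993, -0.121, -0.0]
contact_force: [0.9, -1.0, -0.4]
width: 0.0659
```

Call:
drive_tool:
  targets:
    - [0, 0, 0, 0]
    - [0, 0, -0.02, 0]
    - [0, 0, -0.02, 0]
    - [0, 0, -0.015, 0]
    - [0, 0, -0.005, 0]

```text
clock: 16.2
position: [0.5837, -0.0696, 0.2243]
ee_rot: [-0.0, 0.993, -0.121, -0.001]
contact_force: [-0.3, -0.6, 1.0]
width: 0.0661
```

```bash
python3 - <<'E'
from h import *
s=sensors.get_state();q=s['ee_rot'];print(s['clock'],s['position'],2*np.degrees(np.arctan2(q[2],q[1]))-90,s['width'],s['contact_force'])
a=shot('scene')
for n in('catch_b_mid','catch_a_mid'):
  for d in spotter.landmark_of(n,'scene')[:2]: print(n,np.round(d['point'],3),round(d['score'],2))
cv2.imwrite('pics/g5.png',cv2.resize(a['color'][150:300,220:400][:,:,::-1],None,fx=3,fy=3,interpolation=cv2.INTER_CUBIC))
E
```

```text
16.2 [ 0.58367994 -0.06955918  0.22434135] -103.89579612221665 0.06606532151204696 [-0.30678163 -0.6400999   0.97449588]
catch_b_mid [ 0.585 -0.071  0.165] 0.57
catch_a_mid [0.61  0.027 0.168] 0.67
```

View pics/g5.png

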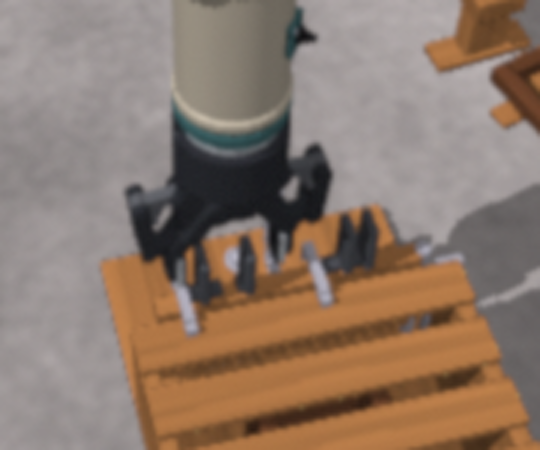

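Catch A's tabs are together at crop (345–368,240), and catch B's tabs at (203,272) and (246,262) are straddled. I'm squeezing B.

Call:
drive_tool:
  targets:
    - [0, 0, 0.001, 0]
    - [0, 0, 0, 0]
    - [0, 0, 0, 0]
    - [0, 0, 0, 0]
    - [0, 0, 0, 0]
  jaw: 0.018

```text
clock: 16.98
position: [0.5847, -0.0715, 0.2281]
ee_rot: [0.001, 0.993, -0.122, 0.002]
contact_force: [0.2, -2.8, 5.7]
width: 0.0215
```

Call:
drive_tool:
  targets:
    - [0, 0, 0, 0]
    - [0, 0, 0, 0]
    - [0, 0, 0, 0]
    - [0, 0, 0, 0]
    - [0, 0, 0, 0]

```text
clock: 17.6
position: [0.5847, -0.0715, 0.2281]
ee_rot: [0.001, 0.993, -0.122, 0.002]
contact_force: [-0.9, -2.8, 5.3]
width: 0.0217
```

Call:
drive_tool:
  targets:
    - [0, 0, 0, 0]
    - [0, 0, 0, 0]
    - [0, 0, 0, 0]
    - [0, 0, 0.01, 0]
    - [0, 0, 0.05, 0]
  jaw: 0.05

```text
clock: 18.23
position: [0.5824, -0.0698, 0.2843]
ee_rot: [-0.001, 0.993, -0.121, -0.004]
contact_force: [-0.1, 0.7, 1.1]
width: 0.05
```

Call:
drive_tool:
  targets:
    - [0, 0, 0, 0]
    - [-0.01, 0.02, 0, 0]
    - [-0.01, 0.02, 0, 0]
    - [-0.01, 0.018, 0, 0]
    - [0, 0, 0, 0]

```text
clock: 18.85
position: [0.5526, -0.0103, 0.2862]
ee_rot: [-0.0, 0.993, -0.12, -0.001]
contact_force: [-0.1, -0.1, -0.3]
width: 0.0502
```

```bash
python3 - <<'E'
from h import *
s=sensors.get_state();q=s['ee_rot'];print(s['clock'],s['position'],2*np.degrees(np.arctan2(q[2],q[1]))-90,s['width'],s['contact_force'])
a=shot('scene');b=shot('top')
for c in('scene','top'):
 for n in('catch_b_mid','catch_a_mid','handle_grip','gate_handle'):
  for d in spotter.landmark_of(n,c)[:2]: print(c,n,np.round(d['point'],3),round(d['score'],2))
cv2.imwrite('pics/g6.png',cv2.resize(a['color'][150:300,220:400][:,:,::-1],None,fx=3,fy=3,interpolation=cv2.INTER_CUBIC))
E
```

```text
18.85 [ 0.55259118 -0.01030757  0.28618235] -103.77136938058392 0.05019515305871229 [-0.07132506 -0.09290705 -0.29390984]
scene catch_b_mid [ 0.585 -0.074  0.165] 0.61
scene catch_a_mid [0.608 0.028 0.168] 0.93
scene handle_grip [ 0.556 -0.012  0.159] 0.57
scene gate_handle [ 0.553 -0.016  0.115] 0.44
top catch_b_mid [ 0.582 -0.071  0.168] 0.44
top gate_handle [ 0.33  -0.416 -0.   ] 0.71
top gate_handle [ 0.526  0.313 -0.002] 0.18
```

View pics/g6.png

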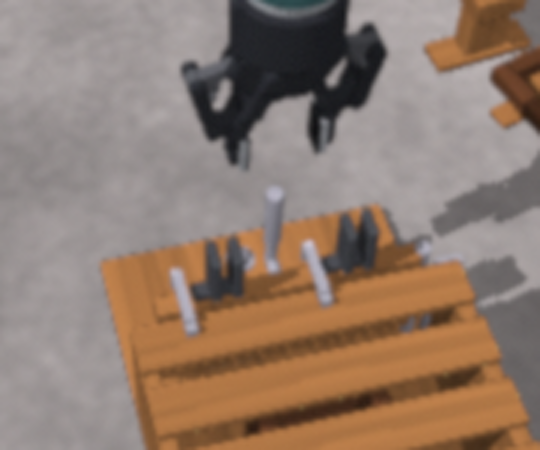

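Both catches are drawn. The handle at crop (275,225) stands between the open fingers, so I'm descending and pinching it.

Call:
drive_tool:
  targets:
    - [0.002, -0.002, -0.01, 0]
    - [0, 0, -0.02, 0]
    - [0, 0, -0.02, 0]
    - [0, 0, -0.017, 0]
    - [0, 0, -0.01, 0]

```text
clock: 19.98
position: [0.5555, -0.0144, 0.2079]
ee_rot: [0.0, 0.993, -0.121, -0.001]
contact_force: [-0.2, 0.5, 0.0]
width: 0.0497
```

Call:
drive_tool:
  targets:
    - [0, 0, 0, 0]
    - [0, 0, 0, 0]
    - [0, 0, 0, 0]
    - [0, 0, 0, 0]
    - [0, 0, 0, 0]
  jaw: 0.0
  force: 60

```text
clock: 20.6
position: [0.5568, -0.0126, 0.2101]
ee_rot: [-0.002, 0.993, -0.122, 0.001]
contact_force: [1.3, 5.4, -2.0]
width: 0.0124
```

```bash
python3 - <<'E'
from h import *
s=sensors.get_state();print(s['clock'],s['position'],s['width'],s['contact_force'])
h=np.array([.6217,.0784]);g=s['position'][:2]-h;print(np.hypot(*g))
P=[]
for th in np.r_[0:1.501:.1]:
    c,sn=np.cos(-th),np.sin(-th);P.append(h+np.array([[c,-sn],[sn,c]])@(g*.1142/np.hypot(*g)))
print(np.diff(P,axis=0).round(4).tolist())
E
```

```text
20.6 [ 0.55677516 -0.01264364  0.21006975] 0.012413315110514665 [ 1.29097207  5.38755688 -1.96398951]
0.11182209142390574
[[-0.009, 0.0071], [-0.0082, 0.0079], [-0.0074, 0.0087], [-0.0065, 0.0094], [-0.0055, 0.01], [-0.0045, 0.0105], [-0.0034, 0.0109], [-0.0023, 0.0112], [-0.0012, 0.0114], [-0.0, 0.0114], [0.0011, 0.0114], [0.0023, 0.0112], [0.0034, 0.0109], [0.0044, 0.0105], [0.0055, 0.01]]
```

Call:
drive_tool:
  targets:
    - [-0.0045, 0.0035, 0, 0]
    - [-0.0045, 0.0036, 0, 0]
    - [-0.0041, 0.0039, 0, 0]
    - [-0.0041, 0.004, 0, 0]
    - [-0.0074, 0.0087, 0, 0]

```text
clock: 21.22
position: [0.5347, 0.0102, 0.2102]
ee_rot: [-0.001, 0.993, -0.122, 0.004]
contact_force: [7.7, 3.5, -8.0]
width: 0.0121
```

Call:
drive_tool:
  targets:
    - [-0.0065, 0.0094, 0, 0]
    - [-0.0055, 0.01, 0, 0]
    - [-0.0045, 0.0105, 0, 0]
    - [-0.0034, 0.0109, 0, 0]
    - [-0.0023, 0.0112, 0, 0]

```text
clock: 21.85
position: [0.515, 0.0573, 0.2102]
ee_rot: [0.004, 0.993, -0.12, 0.008]
contact_force: [12.7, -4.4, -10.1]
width: 0.0123
```

Call:
drive_tool:
  targets:
    - [0, 0.0114, 0, 0]
    - [0.001, 0.0114, 0, 0]
    - [0.002, 0.0114, 0, 0]
    - [0.003, 0.0112, 0, 0]
    - [0.004, 0.0109, 0, 0]

```text
clock: 22.48
position: [0.5209, 0.1165, 0.2101]
ee_rot: [0.002, 0.993, -0.121, 0.002]
contact_force: [3.8, -4.6, -2.3]
width: 0.0128
```

```bash
python3 - <<'E'
from h import *
s=sensors.get_state();print(s['clock'],s['position'],s['width'],s['contact_force'],s['moment'])
a=shot('scene');b=shot('top')
for c in('scene','top'):
 for n in('catch_b_mid','catch_a_mid','handle_grip','gate_hinge','square_frame'):
  for d in spotter.landmark_of(n,c)[:2]: print(c,n,np.round(d['point'],3),round(d['score'],2))
cv2.imwrite('pics/g7.png',cv2.resize(np.hstack([a['color'][110:290,240:460],b['color'][130:310,140:340]])[:,:,::-1],None,fx=1.9,fy=1.9,interpolation=cv2.INTER_CUBIC))
E
```

```text
22.475 [0.52093755 0.11648216 0.21009083] 0.01275316981245593 [ 3.76584811 -4.62596765 -2.27811442] [-0.72096414 -0.50158733 -0.00670098]
scene catch_b_mid [0.47  0.073 0.169] 0.82
scene catch_b_mid [ 0.527  0.316 -0.005] 0.67
scene catch_a_mid [0.569 0.072 0.169] 0.86
scene handle_grip [0.523 0.117 0.158] 0.51
scene gate_hinge [0.62  0.079 0.15 ] 0.87
scene square_frame [0.528 0.316 0.066] 0.83
scene square_frame [ 0.314 -0.259  0.   ] 0.83
top catch_b_mid [0.471 0.071 0.168] 0.84
top catch_a_mid [0.567 0.078 0.161] 0.56
top handle_grip [ 0.328 -0.414 -0.001] 0.26
top gate_hinge [0.624 0.081 0.151] 0.63
top square_frame [ 0.318 -0.259 -0.004] 0.8
top square_frame [0.529 0.315 0.065] 0.73
```

View pics/g7.png

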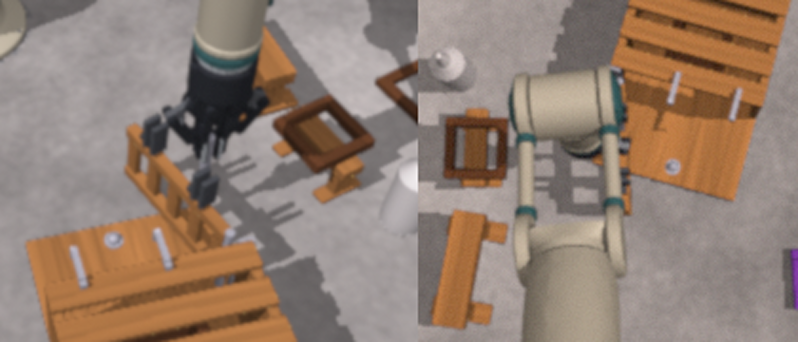

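The gate stands about 1.3 rad open, held by the handle, with the frame still on the rest. I'll swing it a little further.

Call:
drive_tool:
  targets:
    - [0.002, 0.0055, 0, 0]
    - [0.0022, 0.0053, 0, 0]
    - [0.0023, 0.0052, 0, 0]
    - [0.0025, 0.005, 0, 0]
    - [0, 0, 0, 0]

```text
clock: 23.7
position: [0.5304, 0.1366, 0.2101]
ee_rot: [0.002, 0.993, -0.121, 0.003]
contact_force: [5.2, -7.3, -2.5]
width: 0.0126
```

Call:
drive_tool:
  targets:
    - [0, 0, 0, 0]
    - [0, 0, 0, 0]
    - [0, 0, 0, 0]
    - [0, 0, 0, 0]
    - [0, 0, 0, 0]

```text
clock: 24.32
position: [0.5303, 0.1363, 0.2101]
ee_rot: [0.002, 0.993, -0.121, 0.003]
contact_force: [5.4, -6.1, -3.6]
width: 0.0125
```

```bash
python3 - <<'E'
from h import *
s=sensors.get_state();print(s['clock'],s['position'],s['width'],s['contact_force'],np.abs(s['qd']).max())
a=shot('scene');b=shot('top');M={}
for c in('scene','top'):
 for n in('catch_b_mid','catch_a_mid','handle_grip','square_frame','rest'):
  for d in spotter.landmark_of(n,c)[:2]: print(c,n,np.round(d['point'],3),round(d['score'],2)); M.setdefault((c,n),d['point'])
 if (c,'catch_a_mid') in M and (c,'catch_b_mid') in M:
  d=np.array(M[c,'catch_b_mid'])-M[c,'catch_a_mid'];print('gate',(-103.9-np.degrees(np.arctan2(d[1],d[0])))%360/57.3)
cv2.imwrite('pics/g8.png',cv2.resize(a['color'][110:290,240:440][:,:,::-1],None,fx=3,fy=3,interpolation=cv2.INTER_CUBIC))
E
```

```text
24.325 [0.53025214 0.13628255 0.21010802] 0.012510575160670806 [ 5.41284626 -6.10871077 -3.55934568] 0.0018646226371455232
scene catch_b_mid [0.476 0.097 0.169] 0.75
scene catch_a_mid [0.566 0.085 0.167] 0.76
scene handle_grip [0.53  0.136 0.157] 0.48
scene square_frame [0.529 0.317 0.064] 0.79
scene square_frame [ 0.315 -0.257 -0.   ] 0.63
scene rest [ 0.53   0.317 -0.007] 0.78
gate 1.4659106988796777
top catch_b_mid [0.471 0.1   0.168] 0.68
top catch_a_mid [0.566 0.086 0.164] 0.81
top square_frame [ 0.317 -0.261 -0.001] 0.91
top square_frame [0.529 0.313 0.064] 0.78
top rest [ 0.33   0.336 -0.001] 0.89
top rest [0.53  0.314 0.001] 0.79
gate 1.4824051406665217
```

View pics/g8.png

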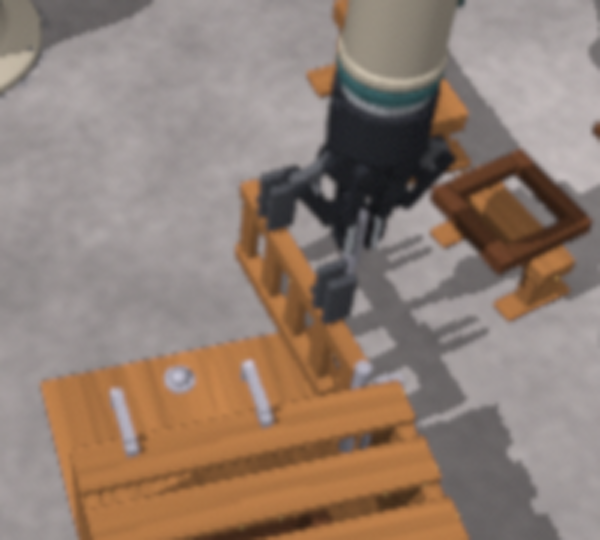

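The picture shows the gate square to the box front at about 1.47 rad. The fingers hold the handle near (360,225), the catches are drawn, and the frame is flat on the rest at (510,210). Everything is still, so I'm handing in.

```bash
python3 -c "
from rig import manip;print(manip.sign_off())"
```

```text
the job is handed in; nothing more can be done
None
```

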